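# Seat the housing and close the leak tester's table

### The arm

A 7-joint arm with a two-finger parallel gripper is mounted at the origin on the work surface. World frame = base frame: x ahead of the robot, y to its left, z up, the work surface at z = 0. Lengths are in m, angles in rad, forces in N, time in s.
With the tool pointing down it reaches from about 0.425 to 0.875 m from the base axis. Payload 8.4 kg.
Tool frame: the origin (TCP) lies midway between the tips of the shut fingers; the grasp point (between the pads) lies 19 mm behind it; z points along the fingers, y is the line along which they close (so a half turn about z gives the same grasp; the last joint's range is limited). The gripper opens to 85 mm and grips with 20 to 120 N. Pads are 22 mm wide; open, the fingers measure 114 mm over their backs; the gripper's body (76 mm by 85 mm) begins 54 mm behind the grasp point. The pads swing forward as they close: fully open they stand 13 mm farther back than shut.
Start: joints at [-1.418, 0.333, 0.04, 1.465, -0.013, 1.343, -0.059], TCP at [0.162, 0.629, 0.231] pointing down, gripper open.
Joint ranges: [-2.58, 2.58], [-0.38, 2.09], [-1.3, 1.39], [0.25, 2.4], [-1.5, 4.64], [0.08, 2.09], [-2.65, 2.65]. Speed limits (rad/s): [2.22, 2.22, 2.79, 2.79, 3.14, 3.14, 3.14].

### API

Orientations are given as [roll, pitch, yaw] about the fixed x, y, z axes, in that order (R = Rz(yaw) Ry(pitch) Rx(roll)).
In Python, from station import ctrl gives the robot as it stands. Calls block until the motion is done:
- ctrl.reach(position, orientation): joint-space move of the TCP to a pose.
- ctrl.move_l(position, frame=None, feed=0.15, max_force=None): straight line of the TCP; frame=None keeps the orientation; feed is the mean speed in m/s. With max_force (N) it stops when the force on the tool has changed by that much, and returns True; else False.
- ctrl.movej(angles): joint-space move.
- ctrl.command_gripper(opening, effort=None): finger opening in m; effort is the grip in N (None keeps the last); returns when the fingers have stopped.
- ctrl.wait(seconds).
- ctrl.ik(position, orientation): joint angles nearest the present ones, or None.
- ctrl.read_state(): the state.
- ctrl.grab_frame(name): name is "side" or "top"; returns the picture (420x560x3 uint8, red, green, blue); there is no depth.
- ctrl.camera_params(name): a dict with "fx", "fy", "cx", "cy" (pixels), "D" ([k1, k2, p1, p2, k3] as OpenCV has them; the pictures are not rectified), "rvec" (rotation vector, rad) and "tvec" (3), from world to camera coordinates, as OpenCV has them. Camera axes: x right, y down, z forward; pixel columns grow to the right and rows downward; lengths in m; the calibration is good to about 2 mm. A picture is of the moment at which its call begins. camera_params takes no time and is no camera call.
A pose or a line that the arm cannot do raises ctrl.PlanningError and nothing moves.
- ctrl.job_done(): hands the job in; it is judged then, once.
The state is a dict: "time_s": time; "joint_pos": joint angles; "qd": joint speeds; "tau": joint torques, N m; "tcp_pos": TCP position; "tcp_rot": TCP orientation; "ft_force": force on the tool from outside, world axes, zero at the start; "torque": the same for the moment, N m; "width": finger opening in m; "grasp_force": force on a finger pad.
Only numpy, scipy, OpenCV 4.12 (cv2) and the standard library are available. Lean on these libraries where they do the work, as an engineer would, in place of code of your own. Each camera call takes 0.05 s, during which the arm holds its last target. There are 200 camera calls.

### The job

Load the leak tester for its next test: nudge the black rectangular housing along the tester's sliding table until it sits flush against both stops, the long bar along its side and the short block at its end, then push the sliding table all the way home under the sealing head. Only push with the fingers: never pick the housing up or tip it, leave the other things on the bench where they are, and finish clear of everything.

Things in the scene. Friction and masses are not known exactly. Their poses are not given: they have to be found in the camera images.
- tester: bench-top leak tester, fixed: aluminium base plate 460 x 290 mm (top at 20 mm, x -360 to +100 mm), with a sliding table on rails and a two-column bridge. Origin on the bench straight below the sealing nose; +x is the way the sliding table goes home, +y 90 degrees left of it, z up. Nothing but the sliding table stands over the base in front of the bridge (x below -40 mm)
- nose (a point): middle of the underside of the sealing nose hanging from the bridge, 107 mm above the bench, fixed. Bridge plate: x +-40, y +-145 mm of it, 210 to 230 mm above the bench, air cylinder on top to 320 mm. Columns 24 mm thick at y = +-122 mm
- table_slide (a joint): how far the sliding table is pulled out, in m: 0 = fully home against its rear stop, 0.18 = fully out. It runs straight along the tester's x axis and stays where it is left; it takes about 8 N to move, plus 15 N per m/s
- seat (a point): point on the sliding table's flat steel top, 53 mm above the bench, where the middle of the housing's underside lies when seated; moves with the table, axes as the tester's. Table top: x -175 to +60, y -45 to +85 mm of it. Side bar: 16 mm high, inner face at y = -25 mm, from x = -120 to +47 mm. End block: 16 mm high, inner face at x = +35 mm, y -25 to +25 mm
- push_face (a point): middle of the outer face of the upright push plate across the front end of the sliding table (5 mm thick, 130 mm wide, its top 20 mm above this point and 45 mm above the table top, with a small lip reaching 8 mm outwards along the top edge); axes as the tester's. This point lies 180 mm in -x, 20 mm in +y and 25 mm up from seat. Pushing it along +x sends the table home
- housing: sealed black plastic housing under test, loose on the sliding table: 70 mm (its x) by 50 mm (its y) by 28 mm high, with a small round steel port in the middle of its top (to 32 mm); about 200 g. Origin at the middle of its underside. It starts 1 to 8 cm short of both stops, turned up to 20 degrees, long side roughly along the tester's x
- test_leak: bystander: brass stepped cylinder standing on the bench, 32 mm across, 62 mm tall; origin at the centre of its underside
- puck: bystander: round black sealed sensor lying on the bench, 62 mm across, 25 mm tall; origin at the centre of its underside
- grease_jar: bystander: small white closed jar on the bench, 52 mm across, 50 mm tall; origin at the centre of its underside
- driver: bystander: screwdriver lying on the bench, 170 mm long along its x, under 35 mm thick; origin near its middle
Not all that is in view belongs to the job. What is shaped like the housing but blue or orange is not meant.

How it is judged:
On the way, in this order (a step that is already met when the one before it is completed fails the run):
1. the housing sits flush against the side bar and the end block (x of housing in the frame of seat between -0.003 and 0.003 m and y of housing in the frame of seat between -0.003 and 0.003 m and angle between the x axis of housing and the x axis of seat, either way round below 0.04 rad), for 0.2 s.
2. the sliding table is fully home (value of joint table_slide below 0.003 m), for 0.2 s.
At the end, for the whole second after the job is handed in: The housing lies flat and at rest on the sliding table, within 3 mm of touching both the side bar and the end block and square to them within 0.04 rad, and the table is within 3 mm of its rear stop. It was seated before the table went home (all of step 1 and z of housing in the frame of seat below 0.002 m and value of joint table_slide below 0.003 m and linear speed of housing below 0.01 m/s).
It fails at once if the housing was lifted off the sliding table (z of housing in the frame of seat above 0.006 m).
It fails at once if the housing was tipped (angle between housing's own z axis and vertical above 0.2 rad).
It fails at once if one of the other things on the bench (brass test leak, round sensor, jar, screwdriver) was moved more than 15 mm (distance of any of test_leak, puck, grease_jar, driver from where it was at the start of the episode above 0.015 m).
It also fails if it takes over 58 s, if anything falls off the work surface, if the arm or the gripper's body presses on something with over 40 N, if the wrist force passes 120 N, or if a joint passes its speed limit or range.

## Working session

There is one attempt and no reset: what is moved stays moved. The work goes in short steps, each a Python script; the robot and the scene stay as the last script left them, time stands still between calls to the robot, and variables do not carry over. Pictures are saved under pics/ and viewed, at most 10 in all, crops included, and the job is handed in when it is done.

```bash
ls; mkdir -p pics; python3 - <<'E'
from station import ctrl
import cv2
for n in("top","side"):
    cv2.imwrite(f"pics/{n}0.png",ctrl.grab_frame(n)[:,:,::-1]); print(ctrl.camera_params(n))
s=ctrl.read_state();print(s["time_s"],s["tcp_pos"],s["tcp_rot"],s["width"])
E
```

```text
pics
{'fx': 393.0944422109742, 'fy': 393.0944422109742, 'cx': 278.75104851317184, 'cy': 210.38908227342932, 'D': array([-0.08603843,  0.        ,  0.        ,  0.        ,  0.        ]), 'rvec': array([ 2.14571771, -2.1068772 ,  0.14256307]), 'tvec': array([0.07103142, 0.49439733, 0.92874773])}
{'fx': 427.5041323028521, 'fy': 427.5041323028521, 'cx': 276.7220790394593, 'cy': 211.276946709653, 'D': array([-0.13172499,  0.        ,  0.        ,  0.        ,  0.        ]), 'rvec': array([ 2.06683225, -0.6070135 ,  0.3655988 ]), 'tvec': array([-0.36853802,  0.23453348,  0.74497303])}
0.1 [0.16182899 0.62911592 0.23051903] [-3.14015714e+00  8.27792043e-05  2.88978572e+00] 0.08556616894884995
```

View pics/top0.png

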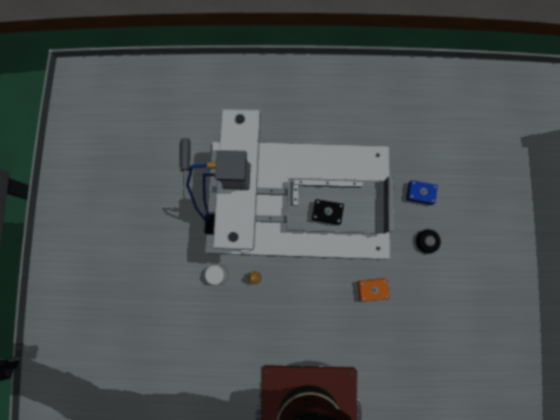

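View pics/side0.png

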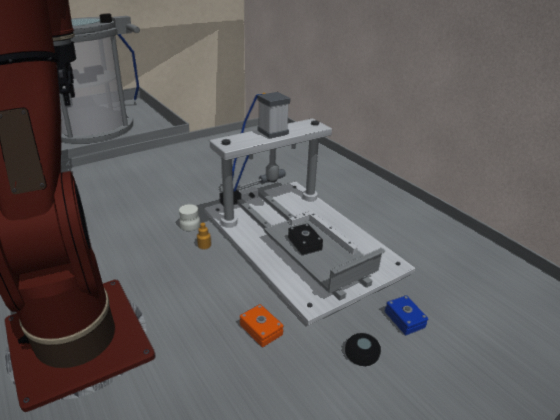

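The top view shows the tester with its bridge at (238,180), housing at (328,212), side bar at (330,183), end block at (296,192) and push plate at (388,205). Tester +x points image-left (about world +y). Next I'll zoom in to get pixel positions.

```bash
cat > h.py <<'E'
import numpy as np, cv2
from station import ctrl
def cam(n):
    p=ctrl.camera_params(n); K=np.array([[p["fx"],0,p["cx"]],[0,p["fy"],p["cy"]],[0,0,1]]); return K,p["D"],p["rvec"],p["tvec"]
def px2w(n,uv,z):
    K,D,r,t=cam(n); R=cv2.Rodrigues(r)[0]; uv=np.array(uv,float).reshape(-1,1,2)
    q=cv2.undistortPoints(uv,K,D).reshape(-1,2); d=np.c_[q,np.ones(len(q))]@R; c=-R.T@t
    return c+d*((z-c[2])/d[:,2])[:,None]
def w2px(n,P):
    K,D,r,t=cam(n); return cv2.projectPoints(np.array(P,float).reshape(-1,3),r,t,K,D)[0].reshape(-1,2)
def crop(n,name,u0,v0,w,h,s):
    im=ctrl.grab_frame(n)[:,:,::-1]; c=cv2.resize(im[v0:v0+h,u0:u0+w],None,fx=s,fy=s,interpolation=cv2.INTER_CUBIC)
    c=np.clip(c*1.6,0,255).astype('uint8')
    for k in range(0,w,10): cv2.line(c,(k*s,0),(k*s,4 if k%50 else 12),(0,255,255),1); 
    for k in range(0,h,10): cv2.line(c,(0,k*s),(4 if k%50 else 12,k*s),(0,255,255),1)
    cv2.imwrite(f"pics/{name}.png",c)
E
python3 - <<'E'
from h import *
crop("top","c1",200,100,200,165,4 if 0 else 4) if 0 else crop("top","c1",200,110,200,150,4)
for n,uv,z in(("c",[[390,147],[390,258],[428,241],[215,275],[254,278],[185,155],[328,212]],0.02),): print(px2w("top",uv,z).round(3))
E
```

```text
[[ 0.667 -0.204  0.02 ]
 [ 0.382 -0.197  0.02 ]
 [ 0.425 -0.294  0.02 ]
 [ 0.332  0.235  0.02 ]
 [ 0.327  0.138  0.02 ]
 [ 0.639  0.328  0.02 ]
 [ 0.494 -0.043  0.02 ]]
```

View pics/c1.png

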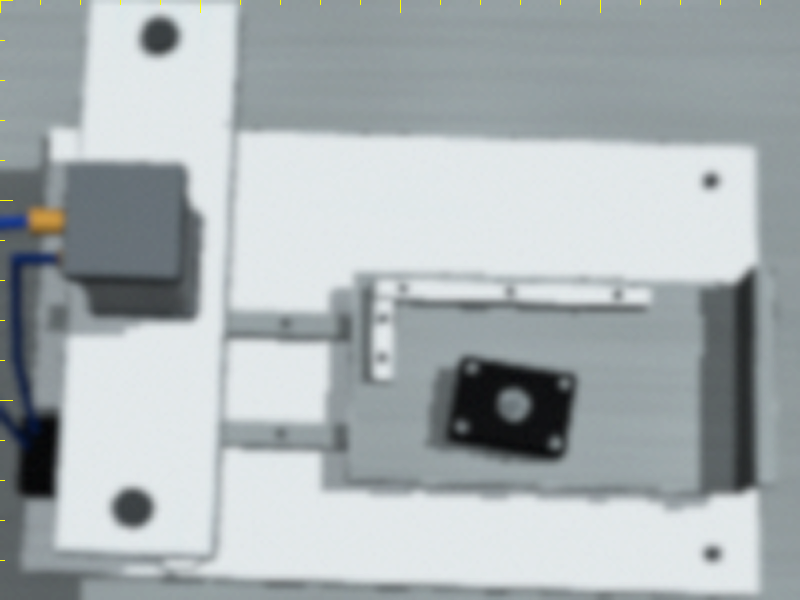

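Zoom shows the base plate's sharp corners, the stop's inner corner at crop (393,302), and the housing top with corners near (462,356), (576,375), (562,459), (448,440).

```bash
cat > pose.py <<'E'
from h import *
from scipy.optimize import least_squares
C=lambda a:np.array(a,float)/4+[200,110]
Rz=lambda a:np.array([[np.cos(a),-np.sin(a),0],[np.sin(a),np.cos(a),0],[0,0,1]])
def T(p,P): return np.asarray(P)@Rz(p[2]).T+np.array([p[0],p[1],0])
E
python3 - <<'E'
from pose import *
base=C([[756,146],[760,593],[48,128],[22,570]]); bm=[[-.36,-.145,.02],[-.36,.145,.02],[.1,-.145,.02],[.1,.145,.02]]
bolt=C([[159,36],[132,508]]); bom=[[0,-.122,.232],[0,.122,.232]]
f=lambda p:(w2px("top",T(p,bm+bom))-np.r_[base,bolt]).ravel()
s=least_squares(f,[.53,.16,1.57],loss="soft_l1"); p=s.x; print("tester",p,f(p).round(1))
c=np.cos(p[2]);
loc=lambda uv,z:(px2w("top",C(uv),z)-[p[0],p[1],0])@Rz(p[2])
L=loc([[393,380],[393,302],[650,306]],.069);print("stops local",L.round(4))
print("plate top/outer, lip", loc([[776,272],[776,488]],.098).round(4))
H=loc([[462,356],[576,375],[562,459],[448,440]],.081);print("housing corners",H.round(4),H.mean(0))
e=(H[0]-H[1]+H[3]-H[2]);print("yaw",np.arctan2(e[1],e[0]),np.linalg.norm(H[0]-H[1]),np.linalg.norm(H[1]-H[2]))
for n,uv,z in(("leak",[254,278],.062),("jar",[215,275],.05),("puck",[428,241],.025),("driver",[185,155],.02)):print(n,px2w("top",uv,z).round(3),((px2w("top",uv,z)-[p[0],p[1],0])@Rz(p[2])).round(3))
E
```

```text
tester [0.52985104 0.16079631 1.55698841] [-0.3 -0.4  0.1  0.4  0.1 -0.6 -0.6  0.2  0.1  0.1  0.4  0.1]
stops local [[-0.1283  0.0258  0.069 ]
 [-0.1271 -0.022   0.069 ]
 [-0.2822 -0.0242  0.069 ]]
plate top/outer, lip [[-0.3512 -0.0403  0.098 ]
 [-0.3495  0.0872  0.098 ]]
housing corners [[-0.1686  0.0123  0.081 ]
 [-0.2361  0.0217  0.081 ]
 [-0.2283  0.0719  0.081 ]
 [-0.1613  0.0627  0.081 ]] [-0.19856751  0.04215367  0.081     ]
yaw -0.13748122152818865 0.06820488437371686 0.05084557252503083
leak [[0.327 0.135 0.062]] [[-0.029  0.202  0.062]]
jar [[0.332 0.23  0.05 ]] [[0.066 0.199 0.05 ]]
puck [[ 0.425 -0.292  0.025]] [[-0.454  0.099  0.025]]
driver [[0.639 0.328 0.02 ]] [[ 0.169 -0.107  0.02 ]]
```

Tester fit residuals are ≤0.6 px, and slide ≈ 0.163 comes out consistently from three features. The housing sits at (-36, +42) mm in the seat frame, turned -0.137 rad. I'll check feasibility of the via points over the bridge and of the push poses.

```bash
cat >> pose.py <<'E'
P=np.array([0.52985,0.16080,1.55699]); S=-0.1627   # tester pose, seat x in tester frame
W=lambda x,y,z:T(P,[[x,y,z]])[0]
def rot(a):  # closing line at angle a in tester frame
    y=P[2]+a-np.pi/2; return [np.pi,0,(y+np.pi)%(2*np.pi)-np.pi]
def st():
    s=ctrl.read_state(); print(round(s["time_s"],1),"tester xyz",((s["tcp_pos"]-[P[0],P[1],0])@Rz(P[2])).round(4),"F",np.round(s["ft_force"],1),"w",round(s["width"],4)); return s
E
python3 - <<'E'
from pose import *
s=st()
def t(n,p,r): q=ctrl.ik(p,r); print(n,np.round(p,3),None if q is None else np.round(q,2))
t("up",[.162,.629,.4],s["tcp_rot"])
for k in (0,np.pi):
  for n,x,y,z in(("side hi",-.199,.1,.40),("side mid",-.199,.1,.2),("side lo",-.199,.095,.058),("side end",-.199,.036,.058)): t(n,W(x,y,z),rot(k))
for k in (np.pi/2,-np.pi/2):
  for n,x,y,z in(("end lo",-.26,.003,.058),("end fin",S-.046,.003,.058),("plate",-.40,.02,.08),("home",-.199,.02,.08)): t(n,W(x,y,z),rot(k))
E
```

```text
0.1 tester xyz [0.4632 0.3744 0.2306] F [-0.5  0.4  0.3] w 0.0851
up [0.162 0.629 0.4  ] [-1.43  0.31  0.05  1.16 -0.02  1.68 -0.06]
side hi [ 0.427 -0.037  0.4  ] [-0.9  -0.28  0.69  1.69  0.18  1.67 -1.79]
side mid [ 0.427 -0.037  0.2  ] [-0.86 -0.2   0.76  2.04  0.15  1.25 -1.74]
side lo [ 0.432 -0.037  0.058] [-0.86  0.07  0.88  2.2  -0.07  0.9  -1.52]
side end [ 0.491 -0.038  0.058] [-0.82  0.26  0.9   2.07 -0.25  0.93 -1.36]
side hi [ 0.427 -0.037  0.4  ] [-0.23 -0.17  0.18  1.67  0.03  1.64  1.51]
side mid [ 0.427 -0.037  0.2  ] [-1.   -0.25  0.87  2.05  0.2   1.26  1.35]
side lo [ 0.432 -0.037  0.058] [-0.9   0.08  0.93  2.2  -0.08  0.9   1.63]
side end [ 0.491 -0.038  0.058] [-0.78  0.25  0.87  2.07 -0.24  0.93  1.77]
end lo [ 0.523 -0.099  0.058] [-0.66  0.37  0.91  1.98 -0.35  0.96  0.4 ]
end fin [ 0.524 -0.048  0.058] [-0.79  0.36  0.93  1.99 -0.35  0.96  0.31]
plate [ 0.504 -0.239  0.08 ] [-0.41  0.4   0.94  1.9  -0.38  1.03  0.68]
home [ 0.507 -0.038  0.08 ] [-0.84  0.27  0.94  2.01 -0.26  0.98  0.22]
end lo [ 0.523 -0.099  0.058] [-0.87  0.55  1.22  1.98 -0.6   1.04 -2.52]
end fin [ 0.524 -0.048  0.058] [-0.98  0.53  1.23  2.   -0.59  1.03 -2.63]
plate [ 0.504 -0.239  0.08 ] [-0.58  0.57  1.22  1.9  -0.6   1.1  -2.27]
home [ 0.507 -0.038  0.08 ] [-1.11  0.55  1.38  2.02 -0.62  1.1  -2.6 ]
```

```bash
python3 - <<'E'
from pose import *
ctrl.move_l([.162,.629,.40],feed=.2)
ctrl.command_gripper(.04)
ctrl.reach(W(-.199,.1,.40),rot(np.pi)); s=st(); print(np.round(s["joint_pos"],2))
ctrl.move_l(W(-.199,.1,.20),feed=.2); s=st(); print(np.round(s["joint_pos"],2))
ctrl.move_l(W(-.199,.098,.057),feed=.15); s=st(); print(np.round(s["joint_pos"],2))
crop("side","s1",200,150,200,150,4)
E
```

```text
4.2 tester xyz [-0.1981  0.0999  0.4001] F [ 1.2 -0.2 -0.8] w 0.0401
[-1.07 -0.34  0.79  1.69  0.24  1.7   1.28]
5.3 tester xyz [-0.1989  0.0994  0.2008] F [0.8 0.  0.1] w 0.0402
[-1.07 -0.28  0.92  2.05  0.23  1.27  1.32]
6.4 tester xyz [-0.1992  0.0977  0.0574] F [-0.7 -1.   0.4] w 0.04
[-1.14  0.1   1.19  2.21 -0.12  0.9   1.68]
```

View pics/s1.png

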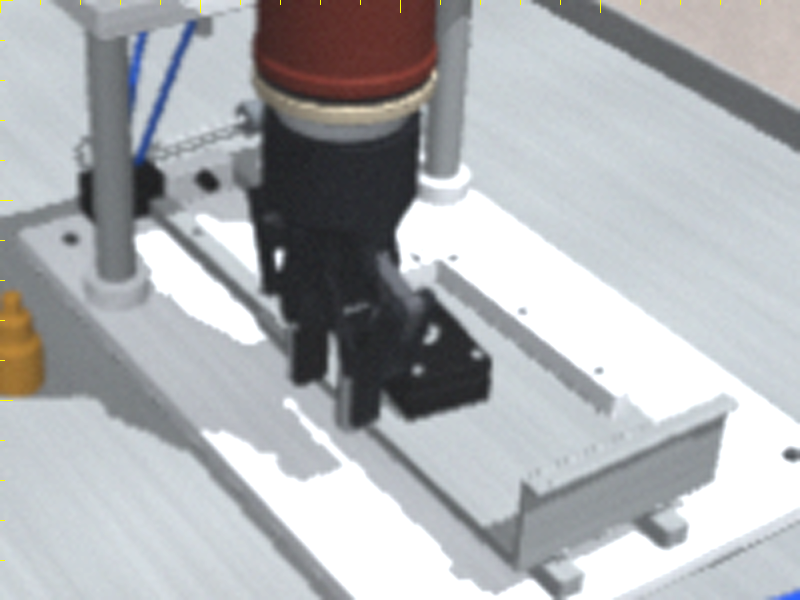

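The fingers stand beside the housing's +y face, with tips around crop (305,375) and (355,420), just above the table level. Pushing to the bar.

```bash
python3 - <<'E'
from pose import *
print(ctrl.move_l(W(-.199,.045,.057),feed=.06,max_force=8)); st()
print(ctrl.move_l(W(-.199,.030,.057),feed=.02,max_force=6)); st()
y=st()and None
ctrl.move_l(W(-.199,.055,.057),feed=.08)
ctrl.move_l(W(-.199,.07,.13),feed=.2)
ctrl.command_gripper(.012)
ctrl.reach(W(-.28,.03,.13),rot(np.pi/2)); s=st(); print(np.round(s["joint_pos"],2))
crop("top","t2",240,160,170,120,4); crop("side","s2",200,150,200,150,4)
E
```

```text
False
7.5 tester xyz [-0.199   0.045   0.0571] F [-0.9  0.9  0. ] w 0.0399
True
8.1 tester xyz [-0.1988  0.0359  0.0566] F [ 0.2 -0.2 -0. ] w 0.0401
8.1 tester xyz [-0.1988  0.0359  0.0566] F [ 0.2 -0.2 -0. ] w 0.0401
10.4 tester xyz [-0.2798  0.0302  0.1299] F [-0.5  0.4  0.4] w 0.012
[-0.99  0.35  1.35  1.97 -0.38  1.12  0.51]
```

View pics/s2.png

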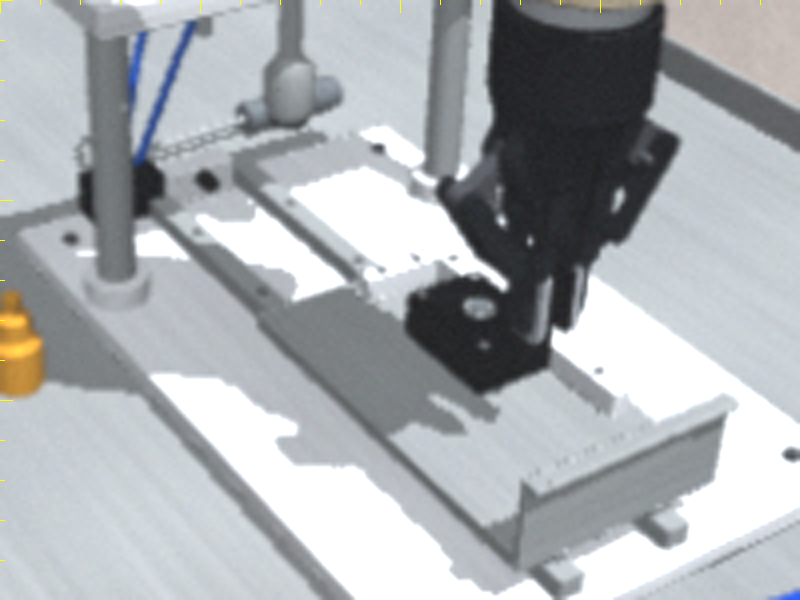

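The housing is now lying square along the side bar; the stop came at y = 35.9 mm against the expected 36. Next is the end push.

```bash
python3 - <<'E'
from pose import *
ctrl.move_l(W(-.264,.003,.13),feed=.15)
ctrl.move_l(W(-.264,.003,.057),feed=.12); s=st(); print(np.round(s["joint_pos"],2))
print(ctrl.move_l(W(-.220,.003,.057),feed=.05,max_force=8)); st()
print(ctrl.move_l(W(-.203,.003,.057),feed=.015,max_force=5)); st()
ctrl.move_l(W(-.235,.005,.057),feed=.08)
ctrl.move_l(W(-.26,.02,.15),feed=.2); s=st(); print(np.round(s["joint_pos"],2))
crop("side","s3",200,150,200,150,4); crop("top","t3",240,160,170,120,4)
E
```

```text
11.6 tester xyz [-0.2644  0.0027  0.0575] F [-0.1 -0.6 -0.1] w 0.0118
[-0.82  0.5   1.15  1.98 -0.54  1.02  0.57]
False
12.7 tester xyz [-0.2198  0.0032  0.0569] F [-0.4 -0.8  0. ] w 0.0118
True
13.5 tester xyz [-0.2067  0.0035  0.0567] F [ 0.3 -0.4  0.8] w 0.012
14.6 tester xyz [-0.2588  0.02    0.1494] F [ 1.4 -0.1 -1.6] w 0.0117
[-1.03  0.31  1.33  1.93 -0.33  1.15  0.42]
```

View pics/s3.png

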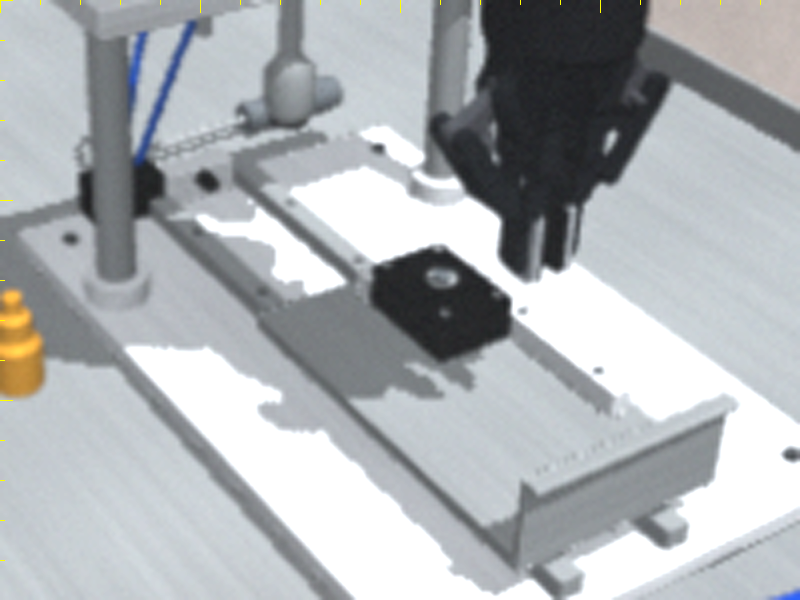

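Housing now sits in the corner of the stops, by eye (top centre at crop (440,275)), and the table has not moved visibly. I'll do one squaring nudge against the bar, then stand off in front of the plate and check from the top.

```bash
python3 - <<'E'
from pose import *
ctrl.reach(W(S,.07,.16),rot(np.pi)); ctrl.command_gripper(.04); s=st(); print(np.round(s["joint_pos"],2))
ctrl.move_l(W(S,.058,.057),feed=.15)
print(ctrl.move_l(W(S,.030,.057),feed=.025,max_force=6)); st()
ctrl.move_l(W(S,.055,.057),feed=.08)
ctrl.move_l(W(S,.07,.16),feed=.2)
ctrl.command_gripper(0)
ctrl.reach(W(-.32,.02,.18),rot(np.pi/2))
ctrl.move_l(W(-.42,.02,.15),feed=.2); s=st(); print(np.round(s["joint_pos"],2))
crop("top","t4",240,160,170,120,4)
E
```

```text
16.0 tester xyz [-0.1631  0.0699  0.1599] F [0.4 0.6 0.7] w 0.04
[-1.33 -0.15  1.19  2.05  0.15  1.16  1.34]
True
17.8 tester xyz [-0.1629  0.0359  0.0567] F [-0.6 -0.2  0.2] w 0.0401
21.1 tester xyz [-0.4182  0.0195  0.1502] F [-0.8  0.2  0.8] w 0.0005
[-0.56  0.44  1.21  1.82 -0.44  1.2   0.77]
```

View pics/t4.png

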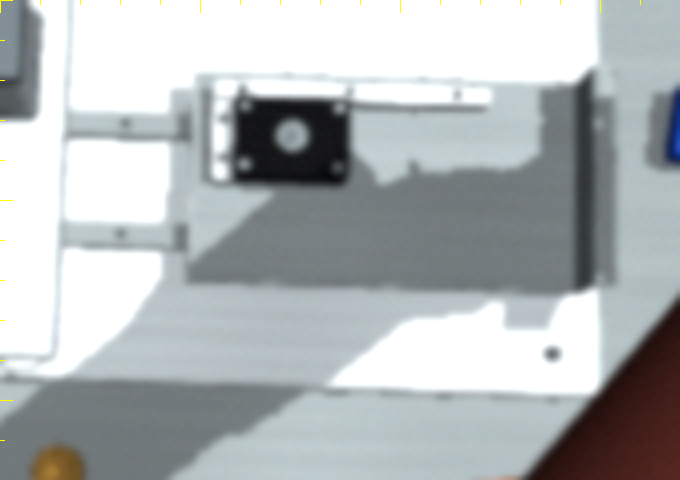

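Top view: housing square in the stops, left edge touching the block's inner face (crop x 233) and top edge on the bar (crop y ~98), table unmoved. Now the push on the plate.

```bash
python3 - <<'E'
from pose import *
print("port local",((px2w("top",[240+292/4,160+135/4],.085)-[P[0],P[1],0])@Rz(P[2])).round(4))
ctrl.move_l(W(-.42,.02,.08),feed=.15); st()
print(ctrl.move_l(W(-.372,.02,.08),feed=.1,max_force=30)); st()
print(ctrl.move_l(W(-.215,.02,.08),feed=.05,max_force=35)); s=st(); print(np.round(s["joint_pos"],2))
print(ctrl.move_l(W(-.188,.02,.08),feed=.02,max_force=25)); st()
E
```

```text
port local [[-0.1622  0.0006  0.085 ]]
21.7 tester xyz [-0.42    0.0196  0.0806] F [ 0.7 -0.2  1. ] w 0.0003
False
22.4 tester xyz [-0.3723  0.0197  0.0805] F [ 0.7 -0.7  0.4] w -0.0003
False
25.7 tester xyz [-0.2166  0.0198  0.0801] F [ 2.5 -7.9 -4.2] w 0.0003
[-1.02  0.42  1.25  2.02 -0.47  1.03  0.44]
False
27.2 tester xyz [-0.1899  0.0198  0.0801] F [ 2.9 -8.1 -3.8] w 0.0001
```

Still only sliding friction (8 N), so not at the stop yet. I'll continue.

```bash
python3 - <<'E'
from pose import *
print(ctrl.move_l(W(-.165,.02,.08),feed=.02,max_force=20)); st()
ctrl.wait(.3); st()
ctrl.move_l(W(-.23,.02,.08),feed=.1)
ctrl.move_l(W(-.36,.02,.16),feed=.2); st()
crop("top","t5",200,110,200,150,4); crop("side","s5",200,130,200,150,4)
E
```

```text
True
27.6 tester xyz [-0.19    0.0201  0.08  ] F [ 1.3 -1.9  1.3] w 0.0006
27.9 tester xyz [-0.1901  0.0202  0.0799] F [-0.2 -0.8  0.7] w -0.0
29.4 tester xyz [-0.359   0.0201  0.1594] F [-0.3  0.5  0.2] w 0.0
```

View pics/t5.png

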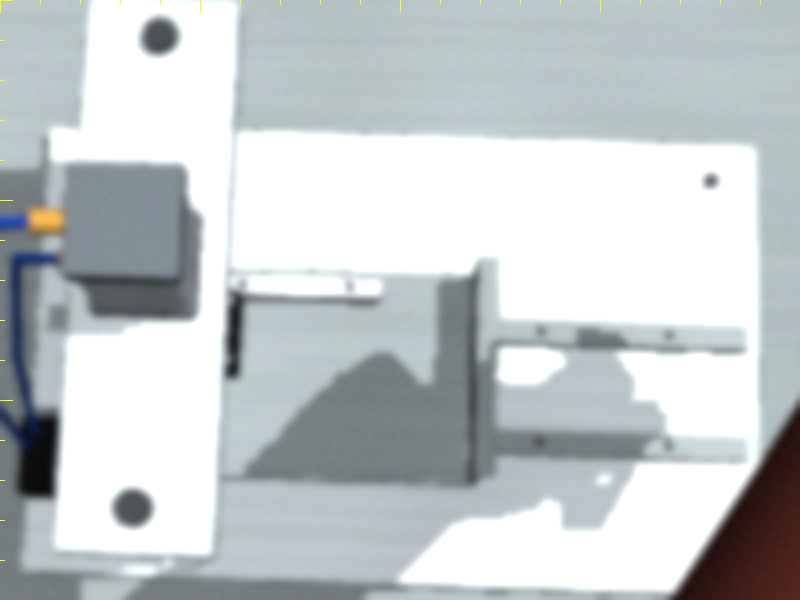

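View pics/s5.png

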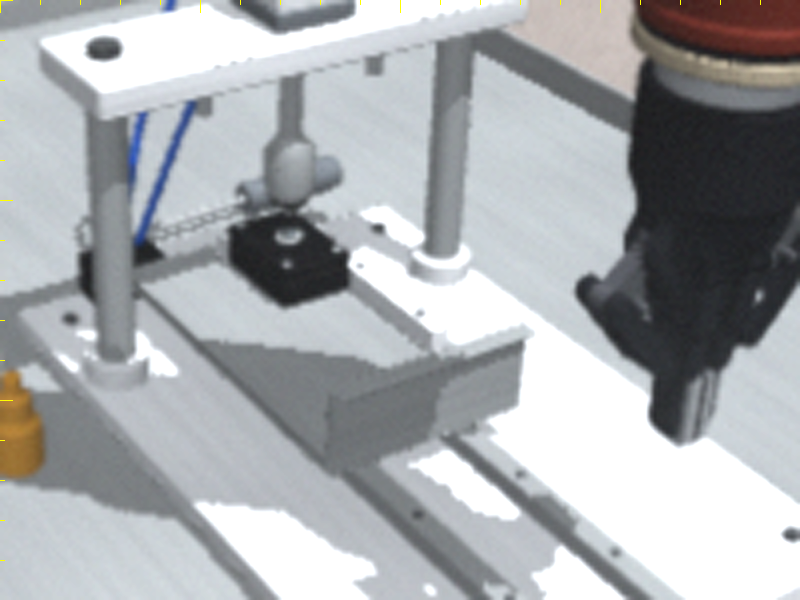

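```bash
python3 - <<'E'
from pose import *
loc=lambda uv,z:((px2w("top",C(uv),z)-[P[0],P[1],0])@Rz(P[2])).round(4)
print(loc([[497,262],[494,476]],.098), loc([[381,300]],.069))
E
```

```text
[[-0.187  -0.0412  0.098 ]
 [-0.1872  0.0851  0.098 ]] [[-0.1198 -0.023   0.069 ]]
```

Features put the table home within about 1 mm (lip -187 against -188, bar end -119.8 against -120). One firm confirming push, then withdraw and hand in.

```bash
python3 - <<'E'
from pose import *
ctrl.move_l(W(-.23,.02,.08),feed=.2)
print(ctrl.move_l(W(-.202,.02,.08),feed=.06,max_force=25)); st()
print(ctrl.move_l(W(-.170,.02,.08),feed=.02,max_force=28)); st()
ctrl.move_l(W(-.23,.02,.08),feed=.08)
ctrl.move_l(W(-.36,.02,.2),feed=.2); ctrl.wait(.5)
st()
im=ctrl.grab_frame("top")[:,:,::-1]; cv2.imwrite("pics/t6.png",im)
a=cv2.imread("pics/t5.png"); crop("top","t7",200,110,200,150,4); b=cv2.imread("pics/t7.png")
print("diff",np.abs(a.astype(int)-b)[250:490,230:500].mean())
o=cv2.imread("pics/top0.png")
for n,u,v in(("leak",254,278),("jar",215,275),("puck",428,241),("driver",185,155)):
    t=o[v-14:v+14,u-14:u+14]; m=cv2.matchTemplate(im[v-26:v+26,u-26:u+26],t,cv2.TM_CCOEFF_NORMED); q=cv2.minMaxLoc(m); print(n,q[1],np.array(q[3])-12)
E
```

```text
False
31.0 tester xyz [-0.2018  0.02    0.08  ] F [ 0.8  0.  -0.6] w -0.0001
True
32.0 tester xyz [-0.1902  0.0203  0.0799] F [ 0.6 -2.3  1.7] w -0.0004
34.2 tester xyz [-0.3599  0.02    0.1999] F [0.6 0.1 0.3] w -0.0004
diff 7.756435185185185
leak 0.6149466633796692 [0 0]
jar 0.8964420557022095 [-1 -1]
puck 0.32762575149536133 [-10 -11]
driver 0.9995043277740479 [0 0]
```

```bash
python3 - <<'E'
from station import ctrl
print(ctrl.job_done())
E
```

```text
the job is handed in; nothing more can be done
None
```

The job is handed in at about 34 s: the housing was nudged flush against the side bar and end block, the table pushed home twice to the same hard stop, and the arm withdrawn clear; the arm hid the round sensor in the last picture, so I could not confirm it stayed put, and no verdict came back.

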